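# Preset the snap counter to 374

### The arm

A 6-joint arm with a two-finger parallel gripper is mounted at the origin on a cart in front of the work surface, level with it; the furniture and walls round the work are solid. World frame = base frame: x ahead of the robot, y to its left, z up, the work surface at z = 0. Lengths are in m, angles in degrees, forces in N, time in s.
With the tool pointing down it reaches from about 0.3 to 0.75 m from the base axis. Payload 8.5 kg.
Tool frame: the origin (TCP) lies midway between the tips of the shut fingers; the grasp point (between the pads) lies 19 mm behind it (env.grip_depth is the distance from the TCP to the grasp point, in m); y points along the fingers, x is the direction in which the jaws open and shut, and the axes are right-handed (so a half turn about y gives the same grasp; the last joint's range is limited). The gripper opens to 85 mm and grips with 20 to 120 N. Pads are 22 mm wide; open, the fingers measure 114 mm over their backs; the gripper's body (76 mm by 85 mm) begins 54 mm behind the grasp point. The pads swing forward as they close: fully open they stand 13 mm farther back than shut.
Start: joints at [58.997, 21.807, 74.336, -0, 83.858, -12.336], TCP at [0.176, 0.521, 0.231] pointing down, gripper open.
Joint ranges: [-178.18, 178.18], [-50.72, 133.34], [12.68, 142.11], [-81.47, 261.47], [9.98, 163.14], [-165.26, 165.26]. Speed limits (degrees/s): [136.94, 136.94, 180, 180, 180, 180].

### API

Orientations are given as a 3x3 rotation matrix whose columns are the frame's x, y, z axes.
In Python, from rig import env gives the robot as it stands.
- The arm moves only by the shell command python3 -m inch 'ROWS' [FORCE]. ROWS is JSON, a list that holds one entry, the list of rows, each a list of 7 numbers: the gripper command: -1 is shut, 1 is fully open, values between are in proportion, then the shift along the world's x, y, z in cm, then the turn, a rotation vector about the world's x, y, z in degrees. In form: [[[grip, dx, dy, dz, rx, ry, rz], ...]]. A call has 1 to 20 rows; each row is the pose to reach, as a shift and turn from the pose commanded when the call began; what a row does not reach only later rows make up. A row lasts 1/8 s, in which the tool goes at most 62.5 mm and 10.7 degrees, less where a joint would pass 70% of its speed; a pose out of reach is approached as far as the arm can. A call with a gripper value outside its range is refused whole. The fingers move at their own pace and stop on an object; FORCE is the grip in N (left out, the last holds). Time passes only in rows, so rows that repeat a pose let the fingers close. It gives the time, the measured TCP pose, the force and the opening at its end, in the units of the state.
- env.observe(): the state, without advancing time (a new reading comes with each control period).
- env.get_image(name): name is "scene" or "top"; returns a dict with "frame" (384x512x3 uint8, red, green, blue), "mtx" (3x3 intrinsics, pixels), "rvec" (rotation vector, rad) and "tvec" (3), from world to camera coordinates, as OpenCV has them. Camera axes: x right, y down, z forward; pixel columns grow to the right and rows downward; lengths in m; the calibration is good to about 2 mm. A picture is of the moment at which its call begins. There is no depth.
- env.close_job(): hands the job in, once; it reports no verdict.
The state is a dict: "time_s": time; "q": joint angles; "qvel": joint speeds; "joint_efforts": joint torques, N m; "position": TCP position; "tool_rot": TCP orientation; "ft_force": force on the tool from outside, world axes, zero at the start; "wrist_torque": the same for the moment, N m; "grip_width": finger opening in m.
Only numpy, scipy, OpenCV 4.12 (cv2) and the standard library are available. Lean on these libraries where they do the work, as an engineer would, in place of code of your own. Each camera call takes 0.05 s, during which the arm holds its last target.

### The job

The next batch on the snap press is 374 pieces. Set the three thumbwheels of the preset counter to 3, 7 and 4 from left to right, each clicked home, pressing them only lightly so that their sprung axles are not strained; when the code is right, and not before, press the load key fully down and let it come up again. Leave the things round the counter where they are.

Things in the scene. Friction and masses are not known exactly. Their poses are not given: they have to be found in the camera images.
- counter: the preset counter: a fixed grey box 124 mm deep (x) by 224 mm wide (y), its top panel 53 mm above its underside. Origin: centre of the underside, on the desk; +x away from the operator, +y to the operator's left, z up. In its panel stand three thumbwheels in a row at x = 0, y = +74 (hundreds), +26 (tens), -22 mm (ones), axles along y, and the load key at y = -80 mm.
- slot_hundreds (a point): centre of the hundreds wheel's slot, on the panel (a point of the box, not of the wheel). Every wheel is a white drum 48 mm across, 22 mm wide, with a smooth grippy rim bearing black numerals 0 to 9, upright seen from in front; it shows the one at its very top, level with two black index ribs on the panel. To turn: press the shut fingertips on top of the rim and drag along x.
- slot_tens (a point): the same for the tens wheel. A wheel's top stands 16 mm above this point, but each wheel is set up to 3 mm higher or lower, differently each time and shown by no listed value: feel for it. Friction carries the rim; passing a click takes 1 to 2.5 N along the rim, so press with about 5 to 9 N. The index ribs beside each wheel are 6 mm high, 16.5 mm left and right of this point.
- slot_ones (a point): the same for the ones wheel. While the shut fingertips lie flat on the top of the rim, a drag of 15 mm along x turns the wheel by one numeral (less if it slips); one drag reaches about as far as the fingertips are long, then lift and set down again.
- load_key_top (a point): centre of the top face of the load key, a grey 22 mm square key that stands 13 mm above the panel (top 66 mm above the box's underside)
- load_key (a joint): travel of the load key: 0 up, 0.005 m fully down; sprung, takes 1.6 N to start and 5.6 N at the bottom, comes back up when let go
- wheel_hundreds (a joint): angle of the hundreds wheel in rad: the numeral shown is angle / 0.6283 (36 degrees per numeral; a click stop at each, into which a wheel let go nearby falls by itself). It grows as the top of the rim is dragged along the counter's +x (away from the operator). End stops at 0 and 9.
- wheel_tens (a joint): angle of the tens wheel in rad: the numeral shown is angle / 0.6283 (36 degrees per numeral; a click stop at each, into which a wheel let go nearby falls by itself). It grows as the top of the rim is dragged along the counter's +x (away from the operator). End stops at 0 and 9.
- wheel_ones (a joint): angle of the ones wheel in rad: the numeral shown is angle / 0.6283 (36 degrees per numeral; a click stop at each, into which a wheel let go nearby falls by itself). It grows as the top of the rim is dragged along the counter's +x (away from the operator). End stops at 0 and 9.
- sink_hundreds (a joint): how far the sprung axle of the hundreds wheel is pressed down, m: 0 at rest, about 5 N per mm; pressed more than 3.2 mm (about 17 N) it is strained, hard stop at 6 mm
- sink_tens (a joint): how far the sprung axle of the tens wheel is pressed down, m: 0 at rest, about 5 N per mm; pressed more than 3.2 mm (about 17 N) it is strained, hard stop at 6 mm
- sink_ones (a joint): how far the sprung axle of the ones wheel is pressed down, m: 0 at rest, about 5 N per mm; pressed more than 3.2 mm (about 17 N) it is strained, hard stop at 6 mm
- pin_case: bystander: a round flat pin case, 56 mm across, 16 mm high, right of the counter; origin under its centre
- tape_measure: bystander: a round spring tape measure lying flat, 52x71x17 mm with its tongue, behind the counter; origin on its underside

How it is judged:
By the outcome, as a careful person would: the job done as asked, in the order asked, and still so for the second after the job is handed in, with the robot touching nothing.
It also fails if it takes over 72 s, if anything falls off the work surface, if the arm or the gripper's body presses on something with over 40 N, if the wrist force passes 120 N, or if a joint passes its speed limit or range.

## Working session

There is one attempt and no reset: what is moved stays moved. The work goes in short steps, Python scripts to look and compute and a shell command to move; the robot and the scene stay as the last step left them, time stands still between calls to the robot, and variables do not carry over. Pictures are saved under pics/ and viewed, and the job is handed in when it is done.

```bash
ls; mkdir -p pics
python3 - <<'E'
from rig import env
import cv2
s=env.observe();print({k:s[k] for k in('time_s','position','tool_rot','ft_force','grip_width')})
for n in('scene','top'):
    d=env.get_image(n);cv2.imwrite(f'pics/{n}0.png',cv2.cvtColor(d['frame'],cv2.COLOR_RGB2BGR));print(n,d['mtx'],d['rvec'],d['tvec'])
E
```

```text
pics
{'time_s': 0.0, 'position': array([0.17586442, 0.52080499, 0.23070093]), 'tool_rot': array([[ 3.20029906e-01, -7.84406885e-04, -9.47407116e-01],
       [ 9.47406313e-01, -1.27834608e-03,  3.20030693e-01],
       [-1.46214845e-03, -9.99998875e-01,  3.34043060e-04]]), 'ft_force': array([-0.38460755,  0.32280362,  0.44101514]), 'grip_width': 0.08568434106620054}
scene [[466.77364572   0.         248.46472521]
 [  0.         466.77364572 188.368655  ]
 [  0.           0.           1.        ]] [ 2.07515889 -0.71076405  0.3785439 ] [-0.40296177  0.26202874  0.70883764]
top [[499.48338211   0.         250.19292461]
 [  0.         499.48338211 197.71710529]
 [  0.           0.           1.        ]] [ 2.21790645 -2.18135355  0.08689958] [0.02298211 0.57544595 0.96332155]
```

View pics/scene0.png

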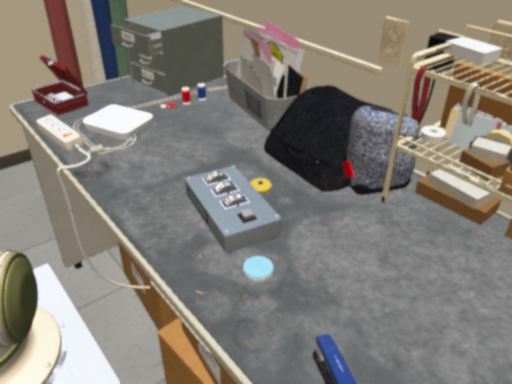

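View pics/top0.png

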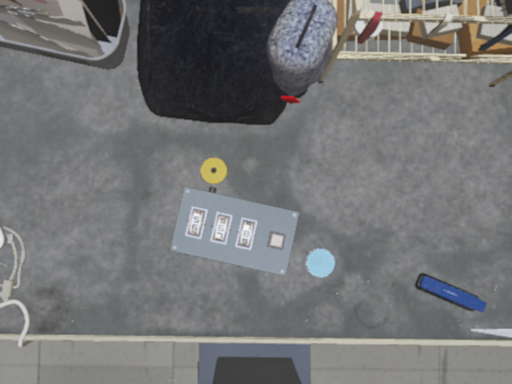

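```bash
cat > h.py <<'E'
from rig import env
import cv2, numpy as np
def ray(d,px):
    R,_=cv2.Rodrigues(np.array(d['rvec'],float)); t=np.array(d['tvec'],float).ravel()
    u=cv2.undistortPoints(np.array([[px]],float),np.array(d['mtx']),None)[0,0]
    return -R.T@t, R.T@np.array([u[0],u[1],1])
def plane(d,px,z):
    c,v=ray(d,px); return c+v*(z-c[2])/v[2]
def proj(d,P):
    return cv2.projectPoints(np.array(P,float).reshape(-1,1,3),np.array(d['rvec'],float),np.array(d['tvec'],float),np.array(d['mtx']),None)[0].reshape(-1,2)
def crop(d,x0,y0,x1,y1,k,fn):
    cv2.imwrite(fn,cv2.cvtColor(cv2.resize(d['frame'][y0:y1,x0:x1],None,fx=k,fy=k,interpolation=cv2.INTER_CUBIC),cv2.COLOR_RGB2BGR))
E
python3 - <<'E'
from h import *
d=env.get_image('top'); crop(d,165,150,345,285,4,'pics/t1.png')
s=env.get_image('scene'); crop(s,180,160,290,255,7,'pics/s1.png')
for n,g,z in(('top',d,.053),('scene',s,.053)):
    f=g['frame']; hsv=cv2.cvtColor(f,cv2.COLOR_RGB2HSV)
    x,y=(240,262) if n=='top' else (258,225); print(n,hsv[y,x],f[y,x],f[300,200])
P=[plane(d,p,.053) for p in((186,189),(298,212),(284,272),(172,250))]
print(np.round(P,4))
E
```

```text
top [104  32 165] [144 155 165] [120 121 123]
scene [104  32 157] [137 148 157] [114 113 110]
[[ 0.5872  0.1547  0.053 ]
 [ 0.5473 -0.0577  0.053 ]
 [ 0.4343 -0.0325  0.053 ]
 [ 0.4722  0.1781  0.053 ]]
```

View pics/t1.png

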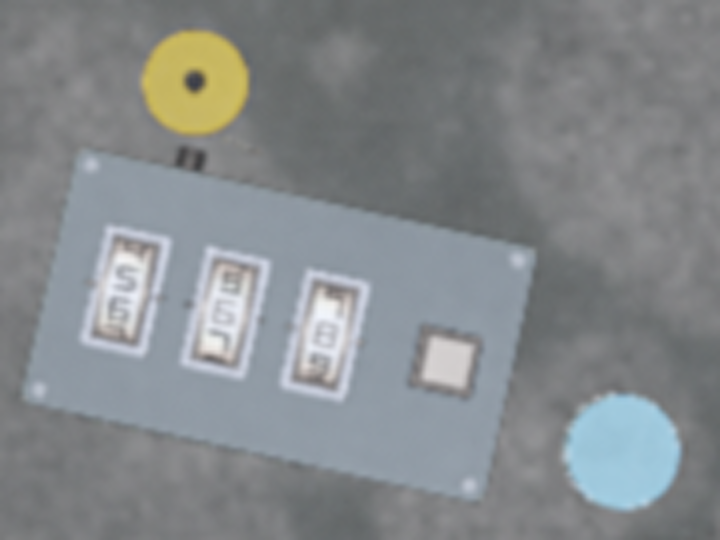

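View pics/s1.png

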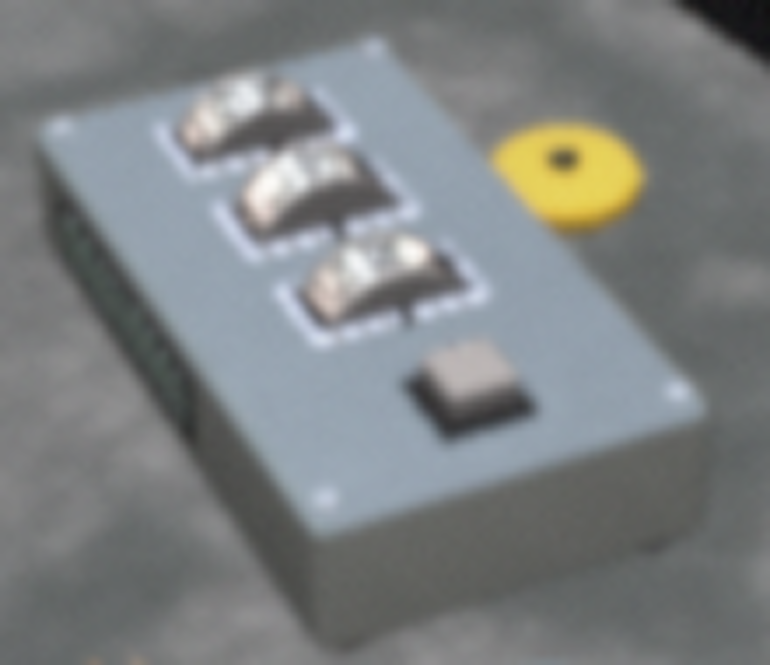

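Run:
```python
from h import *
d=env.get_image('top')
f=d['frame'];hsv=cv2.cvtColor(f,cv2.COLOR_RGB2HSV)
# panel corners by mask
m=((hsv[...,0]>95)&(hsv[...,0]<112)&(hsv[...,1]>20)).astype(np.uint8)
m=cv2.morphologyEx(m,cv2.MORPH_OPEN,np.ones((3,3)));m=cv2.morphologyEx(m,cv2.MORPH_CLOSE,np.ones((15,15)))
cs=[c for c in cv2.findContours(m,0,2)[0] if 3000<cv2.contourArea(c)<14000]
for c in cs:
    r=cv2.minAreaRect(c);b=cv2.boxPoints(r);print(r)
    W=np.array([plane(d,p,.053) for p in b]);print(np.round(W,4),np.round(W.mean(0),4), [np.linalg.norm(W[i]-W[i-1]) for i in range(4)],[np.degrees(np.arctan2(*(W[i]-W[i-1])[1::-1])) for i in range(4)])
# yellow/blue
for nm,lo,hi in(('yel',20,35),):
    mm=((hsv[...,0]>lo)&(hsv[...,0]<hi)&(hsv[...,1]>100)).astype(np.uint8)
    c=max(cv2.findContours(mm,0,2)[0],key=cv2.contourArea);p,_=cv2.minEnclosingCircle(c);print(nm,p,plane(d,p,.017))
# screws
g=cv2.cvtColor(f,cv2.COLOR_RGB2GRAY)
# key: white-ish low saturation blob
k=((hsv[...,1]<16)&(hsv[...,2]>170)).astype(np.uint8); n,l,st,ce=cv2.connectedComponentsWithStats(k)
for i in range(1,n):
    if st[i,4]>8 and 160<ce[i][0]<310 and 180<ce[i][1]<280: print(st[i],ce[i],plane(d,ce[i],.066))
# rotated zoom
M=cv2.getRotationMatrix2D((221,228),11.5,8);M[:,2]+=np.array([300-221,180-228])
cv2.imwrite('pics/z.png',cv2.cvtColor(cv2.warpAffine(f,M,(600,360),flags=cv2.INTER_CUBIC),cv2.COLOR_RGB2BGR))
```

```text
((234.71176147460938, 231.04702758789062), (119.2032699584961, 65.94684600830078), 12.52880859375)
[[ 0.4715  0.183   0.053 ]
 [ 0.593   0.1592  0.053 ]
 [ 0.5478 -0.0615  0.053 ]
 [ 0.4266 -0.0359  0.053 ]] [0.5097 0.0612 0.053 ] [np.float64(0.2234243564159873), np.float64(0.12373562102336826), np.float64(0.22528215338916663), np.float64(0.12389850275856061)] [np.float64(78.38943170259735), np.float64(-11.100342221683851), np.float64(-101.56848137424954), np.float64(168.03988424882752)]
yel (213.43638610839844, 170.2760772705078) [0.62781199 0.10570387 0.017     ]
[188 212  15  22 221] [195.09954751 222.18552036] [0.52478805 0.13492296 0.066     ]
[213 217  16  23 242] [220.39669421 228.1322314 ] [0.51452851 0.08782069 0.066     ]
[239 222  15  23 238] [246.01260504 233.07983193] [0.50612313 0.04013377 0.066     ]
[271 234  12  13 124] [276.48387097 240.08870968] [ 0.49403638 -0.01666624  0.066     ]
```

```bash
sleep 1; ls pics
```

```text
s1.png
scene0.png
t1.png
top0.png
z.png
```

View pics/z.png

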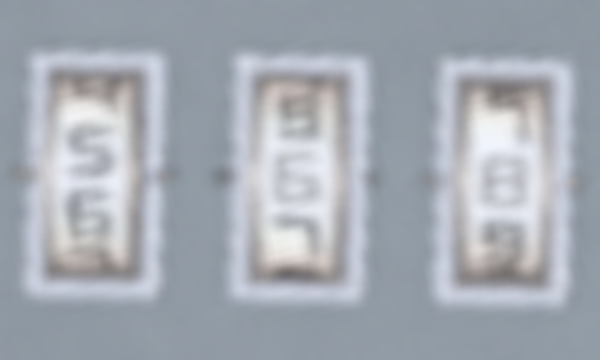

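```bash
python3 -m inch '[[[-1,4,-4.3,0,0,0,7.1],[-1,8,-8.6,0,0,0,7.1],[-1,12,-13,0,0,0,7.1],[-1,16,-17.5,0,0,0,7.1],[-1,20,-22,0,0,0,7.1],[-1,24,-26.5,0,0,0,7.1],[-1,28,-31,0,0,0,7.1],[-1,32,-35,-2,0,0,7.1],[-1,34.9,-38.7,-6,0,0,7.1],[-1,34.9,-38.7,-11,0,0,7.1],[-1,34.9,-38.7,-14,0,0,7.1],[-1,34.9,-38.7,-14,0,0,7.1],[-1,34.9,-38.7,-14,0,0,7.1],[-1,34.9,-38.7,-14,0,0,7.1]]]' 40
python3 - <<'E'
from h import *
s=env.observe();print(s['position'],s['tool_rot'])
d=env.get_image('top');crop(d,165,150,345,285,4,'pics/t2.png')
d=env.get_image('scene');crop(d,150,120,300,255,5,'pics/s2.png')
E
```

```text
time_s: 2.0
position: [0.5257, 0.1342, 0.0928]
tool_rot: [[0.2, 0.003, -0.98], [0.98, 0.0, 0.2], [0.001, -1.0, -0.003]]
ft_force: [0.0, 0.5, 0.0]
grip_width: 0.0001
[0.52568918 0.13423128 0.092822  ] [[ 2.00249900e-01  2.81273955e-03 -9.79740816e-01]
 [ 9.79744650e-01  6.91925586e-05  2.00250882e-01]
 [ 6.31044349e-04 -9.99996042e-01 -2.74191072e-03]]
```

```bash
python3 - <<'E'
import cv2
E
ls pics
```

```text
s1.png
s2.png
scene0.png
t1.png
t2.png
top0.png
z.png
```

View pics/t2.png

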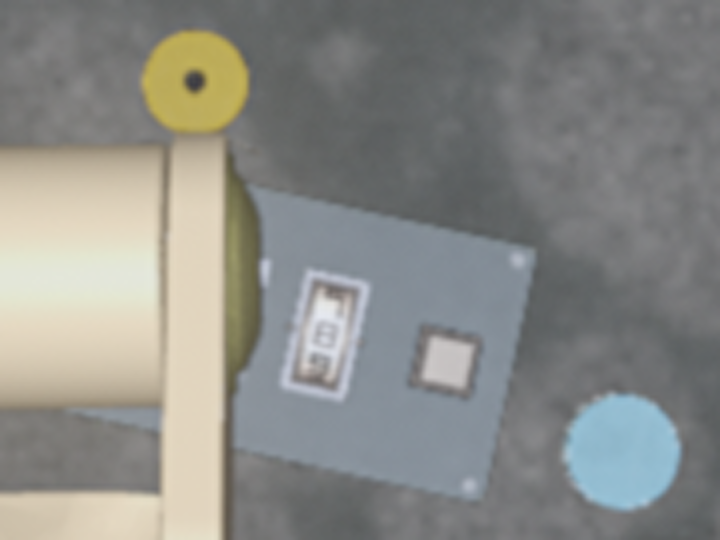

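View pics/s2.png

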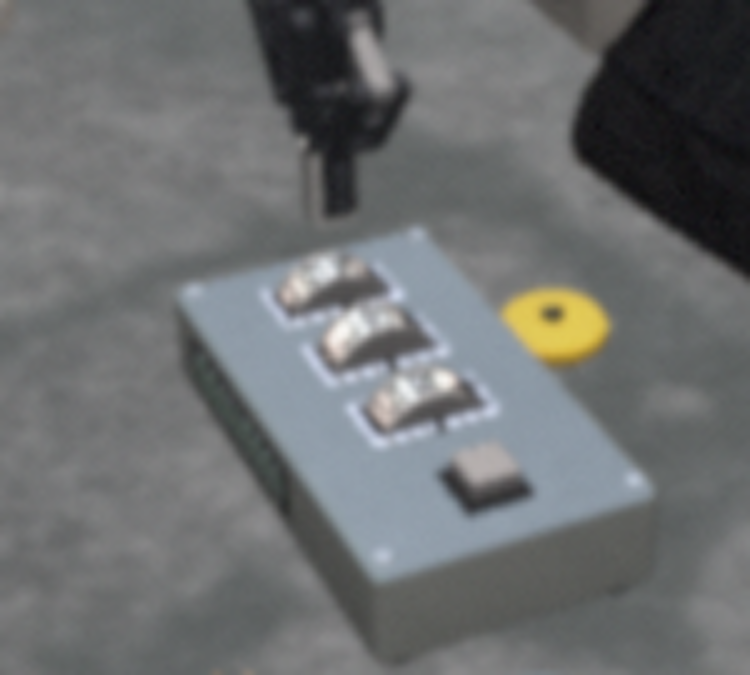

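```bash
python3 -m inch '[[[-1,0.8,-0.16,-1.5,0,0,0],[-1,0.8,-0.16,-2.0,0,0,0],[-1,0.8,-0.16,-2.0,0,0,0],[-1,0.8,-0.16,-2.1,0,0,0],[-1,0.8,-0.16,-2.15,0,0,0],[-1,0.8,-0.16,-2.15,0,0,0]]]'
```

```text
time_s: 2.85
position: [0.533, 0.1325, 0.0699]
tool_rot: [[0.2, 0.0, -0.98], [0.98, 0.0, 0.2], [0.0, -1.0, -0.0]]
ft_force: [-0.1, -0.3, -0.0]
grip_width: 0.0001
```

```bash
python3 -m inch '[[[-1,0,0,-0.1,0,0,0],[-1,0,0,-0.1,0,0,0]]]'; python3 -m inch '[[[-1,0,0,-0.1,0,0,0],[-1,0,0,-0.1,0,0,0]]]'
```

```text
time_s: 3.1
position: [0.533, 0.1324, 0.0688]
tool_rot: [[0.2, -0.0, -0.98], [0.98, -0.0, 0.2], [-0.0, -1.0, 0.0]]
ft_force: [0.8, 0.4, 0.3]
grip_width: 0.0005
time_s: 3.35
position: [0.5331, 0.1324, 0.0679]
tool_rot: [[0.201, 0.0, -0.98], [0.98, 0.0, 0.201], [0.0, -1.0, -0.0]]
ft_force: [0.4, -0.9, -0.0]
grip_width: -0.0
```

```bash
python3 -m inch '[[[-1,0,0,-0.1,0,0,0],[-1,0,0,-0.1,0,0,0]]]'; python3 -m inch '[[[-1,0,0,-0.05,0,0,0],[-1,0,0,-0.05,0,0,0]]]'
```

```text
time_s: 3.6
position: [0.5332, 0.1324, 0.0671]
tool_rot: [[0.2, 0.001, -0.98], [0.98, -0.0, 0.2], [0.0, -1.0, -0.001]]
ft_force: [0.9, 0.9, 3.0]
grip_width: 0.0002
time_s: 3.85
position: [0.5333, 0.1324, 0.0666]
tool_rot: [[0.2, 0.001, -0.98], [0.98, -0.0, 0.2], [0.0, -1.0, -0.001]]
ft_force: [-0.2, 0.4, 4.8]
grip_width: -0.0
```

```bash
python3 -m inch '[[[-1,0,0,-0.05,0,0,0],[-1,0,0,-0.05,0,0,0],[-1,-0.3,0.06,-0.05,0,0,0],[-1,-0.6,0.12,-0.05,0,0,0],[-1,-0.9,0.18,-0.05,0,0,0]]]'; python3 -m inch '[[[-1,-0.3,0.06,0,0,0,0],[-1,-0.6,0.12,0,0,0,0],[-1,-0.8,0.16,0,0,0,0],[-1,-0.8,0.16,0,0,0,0]]]'
```

```text
time_s: 4.47
position: [0.5249, 0.1342, 0.0666]
tool_rot: [[0.201, 0.003, -0.98], [0.98, -0.0, 0.201], [0.0, -1.0, -0.003]]
ft_force: [1.7, -1.1, 7.0]
grip_width: 0.0001
time_s: 4.97
position: [0.5162, 0.1359, 0.0664]
tool_rot: [[0.2, 0.001, -0.98], [0.98, 0.0, 0.2], [0.0, -1.0, -0.001]]
ft_force: [-1.0, -0.1, 8.5]
grip_width: -0.0003
```

```bash
python3 -m inch '[[[-1,0,0,0.8,0,0,0],[-1,0.8,-0.16,1.5,0,0,0],[-1,1.76,-0.36,2.5,0,0,0],[-1,1.76,-0.36,2.5,0,0,0],[-1,1.76,-0.36,2.5,0,0,0]]]'
python3 - <<'E'
from h import *
d=env.get_image('scene');crop(d,195,160,255,215,10,'pics/s3.png')
E
```

```text
time_s: 5.6
position: [0.5334, 0.1322, 0.0906]
tool_rot: [[0.201, -0.001, -0.98], [0.98, -0.0, 0.201], [-0.0, -1.0, 0.001]]
ft_force: [-0.5, -0.2, -0.5]
grip_width: 0.0001
```

```bash
python3 -c "
import cv2;a=cv2.imread('pics/scene0.png')[160:215,195:255];cv2.imwrite('pics/s0z.png',cv2.resize(a,None,fx=10,fy=10,interpolation=2))"
```

```text
(no output)
```

View pics/s3.png

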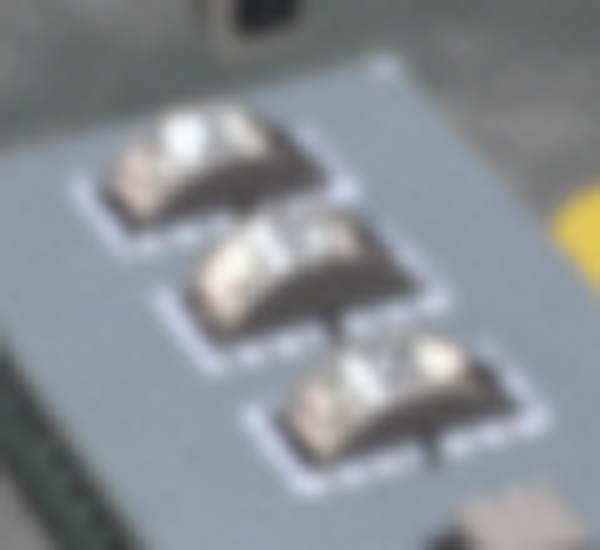

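View pics/s0z.png

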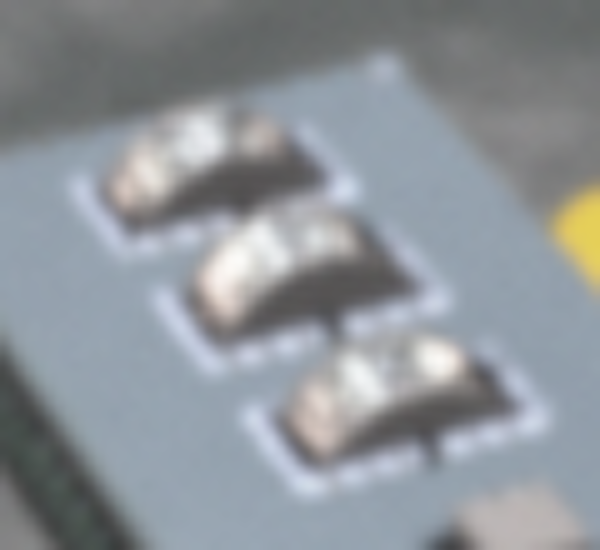

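```bash
python3 -m inch '[[[-1,0,5,2,0,0,0],[-1,0,10,2,0,0,0],[-1,0,14,2,0,0,0],[-1,0,14,2,0,0,0]]]'
cat >> h.py <<'E'
def look(fn):
    d=env.get_image('top');f=d['frame']
    M=cv2.getRotationMatrix2D((234,234),11.6,6);M[:,2]+=np.array([350-234,180-234])
    cv2.imwrite(fn,cv2.cvtColor(cv2.warpAffine(f,M,(760,360),flags=cv2.INTER_CUBIC),cv2.COLOR_RGB2BGR))
E
python3 -c "from h import *;look('pics/l1.png')"
```

```text
time_s: 6.15
position: [0.5328, 0.2745, 0.1103]
tool_rot: [[0.197, -0.001, -0.98], [0.98, 0.0, 0.197], [-0.0, -1.0, 0.001]]
ft_force: [-0.2, -0.8, -0.2]
grip_width: -0.0001
```

View pics/l1.png

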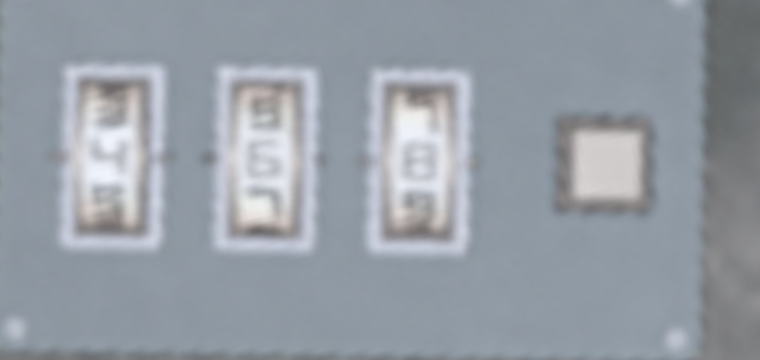

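```bash
python3 -m inch '[[[-1,0,-5,0,0,0,0],[-1,0,-10,0,0,0,0],[-1,0,-14,-2,0,0,0],[-1,-0.1,-13.98,-3.8,0,0,0],[-1,-0.1,-13.98,-4.3,0,0,0],[-1,-0.1,-13.98,-4.4,0,0,0],[-1,-0.1,-13.98,-4.48,0,0,0],[-1,-0.1,-13.98,-4.48,0,0,0]]]'
```

```text
time_s: 7.2
position: [0.5329, 0.1324, 0.0668]
tool_rot: [[0.2, 0.001, -0.98], [0.98, -0.001, 0.2], [-0.0, -1.0, -0.001]]
ft_force: [-1.0, -3.6, 5.0]
grip_width: 0.0003
```

```bash
python3 -m inch '[[[-1,0,0,-0.04,0,0,0],[-1,-0.3,0.06,-0.04,0,0,0],[-1,-0.6,0.12,-0.04,0,0,0],[-1,-0.9,0.18,-0.04,0,0,0],[-1,-1.2,0.24,-0.03,0,0,0],[-1,-1.5,0.31,-0.03,0,0,0],[-1,-1.54,0.31,-0.03,0,0,0],[-1,-1.54,0.31,-0.03,0,0,0]]]';python3 -m inch '[[[-1,0,0,0.8,0,0,0],[-1,0,0,2.5,0,0,0],[-1,0,5,4.5,0,0,0],[-1,0,10,4.5,0,0,0],[-1,0,14,4.5,0,0,0],[-1,0,14,4.5,0,0,0]]]';python3 -c "from h import *;look('pics/l2.png')"
```

```text
time_s: 8.2
position: [0.5178, 0.1356, 0.0667]
tool_rot: [[0.2, 0.002, -0.98], [0.98, -0.0, 0.2], [0.0, -1.0, -0.002]]
ft_force: [-1.8, -4.2, 4.5]
grip_width: -0.0003
time_s: 8.95
position: [0.5166, 0.2783, 0.1109]
tool_rot: [[0.197, 0.0, -0.98], [0.98, 0.001, 0.197], [0.001, -1.0, -0.0]]
ft_force: [-1.2, -0.7, 0.0]
grip_width: 0.0001
```

View pics/l2.png

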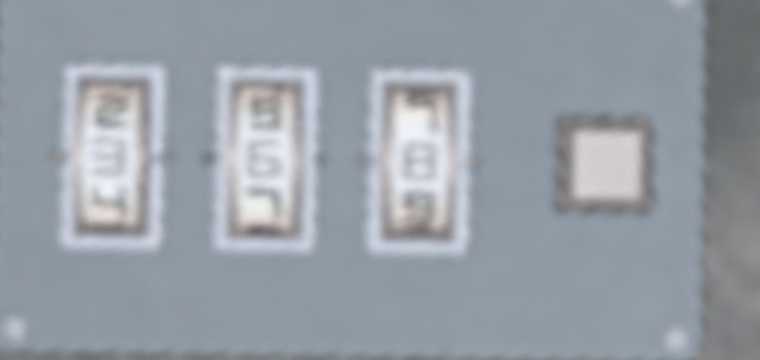

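```bash
python3 -m inch '[[[-1,0,-5,0,0,0,0],[-1,-0.5,-10,0,0,0,0],[-1,-0.95,-15,0,0,0,0],[-1,-0.95,-18.8,-2,0,0,0],[-1,-0.95,-18.8,-3.6,0,0,0],[-1,-0.95,-18.8,-3.6,0,0,0],[-1,-0.95,-18.8,-3.6,0,0,0]]]'
```

```text
time_s: 9.88
position: [0.508, 0.0875, 0.0754]
tool_rot: [[0.2, 0.001, -0.98], [0.98, -0.0, 0.2], [0.0, -1.0, -0.001]]
ft_force: [0.2, 0.9, 0.8]
grip_width: 0.0001
```

```bash
python3 -m inch '[[[-1,-0.04,0.12,-0.3,0,0,0],[-1,-0.04,0.12,-0.35,0,0,0],[-1,-0.04,0.12,-0.35,0,0,0]]]';python3 -m inch '[[[-1,0,0,-0.1,0,0,0],[-1,0,0,-0.1,0,0,0]]]'
```

```text
time_s: 10.25
position: [0.5073, 0.0889, 0.0713]
tool_rot: [[0.2, 0.0, -0.98], [0.98, -0.0, 0.2], [0.0, -1.0, -0.0]]
ft_force: [-0.6, -0.1, 0.5]
grip_width: -0.0
time_s: 10.5
position: [0.5073, 0.0888, 0.0702]
tool_rot: [[0.2, -0.0, -0.98], [0.98, 0.0, 0.2], [-0.0, -1.0, 0.0]]
ft_force: [-0.5, -0.3, 0.3]
grip_width: 0.0002
```

```bash
python3 -m inch '[[[-1,0,0,-0.1,0,0,0],[-1,0,0,-0.1,0,0,0]]]';python3 -m inch '[[[-1,0,0,-0.1,0,0,0],[-1,0,0,-0.1,0,0,0]]]'
```

```text
time_s: 10.75
position: [0.5075, 0.0887, 0.0694]
tool_rot: [[0.201, 0.001, -0.98], [0.98, -0.0, 0.201], [0.0, -1.0, -0.001]]
ft_force: [-0.2, 1.3, 3.2]
grip_width: -0.0
time_s: 11.0
position: [0.5076, 0.0887, 0.0686]
tool_rot: [[0.201, 0.001, -0.98], [0.98, -0.0, 0.201], [0.0, -1.0, -0.001]]
ft_force: [-1.2, -0.2, 7.0]
grip_width: 0.0001
```

```bash
python3 -m inch '[[[-1,0.3,-0.06,0,0,0,0],[-1,0.6,-0.12,0,0,0,0],[-1,0.9,-0.18,0,0,0,0],[-1,1.2,-0.24,0,0,0,0],[-1,1.5,-0.31,0,0,0,0],[-1,1.54,-0.31,0,0,0,0],[-1,1.54,-0.31,0,0,0,0]]]';python3 -m inch '[[[-1,0,0,0.8,0,0,0],[-1,0,0,2.5,0,0,0],[-1,0,5,4.5,0,0,0],[-1,0,10,4.5,0,0,0],[-1,0,15,4.5,0,0,0],[-1,0,18,4.5,0,0,0],[-1,0,18,4.5,0,0,0]]]';python3 -c "from h import *;look('pics/l3.png')"
```

```text
time_s: 11.88
position: [0.5232, 0.0855, 0.0687]
tool_rot: [[0.201, 0.001, -0.98], [0.98, -0.0, 0.201], [0.0, -1.0, -0.001]]
ft_force: [-0.4, 0.3, 6.4]
grip_width: 0.0
time_s: 12.75
position: [0.5222, 0.2673, 0.1131]
tool_rot: [[0.198, -0.0, -0.98], [0.98, 0.0, 0.198], [0.0, -1.0, 0.0]]
ft_force: [-0.6, -0.8, -0.1]
grip_width: -0.0001
```

View pics/l3.png

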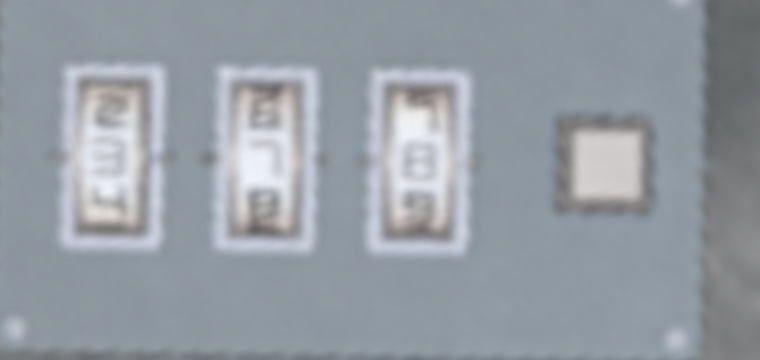

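```bash
python3 -m inch '[[[-1,0,-5,0,0,0,0],[-1,-0.5,-10,0,0,0,0],[-1,-0.95,-15,0,0,0,0],[-1,-0.95,-20,0,0,0,0],[-1,-0.95,-22.7,-2,0,0,0],[-1,-0.95,-22.7,-3.8,0,0,0],[-1,-0.95,-22.7,-3.8,0,0,0],[-1,-0.95,-22.7,-3.8,0,0,0]]]'
```

```text
time_s: 13.8
position: [0.5134, 0.0384, 0.0759]
tool_rot: [[0.201, 0.001, -0.98], [0.98, -0.0, 0.201], [-0.0, -1.0, -0.001]]
ft_force: [0.9, 0.3, -0.1]
grip_width: -0.0001
```

```bash
python3 -m inch '[[[-1,0,0,-0.3,0,0,0],[-1,0,0,-0.4,0,0,0],[-1,0,0,-0.4,0,0,0]]]';python3 -m inch '[[[-1,0,0,-0.1,0,0,0],[-1,0,0,-0.1,0,0,0]]]';python3 -m inch '[[[-1,0,0,-0.1,0,0,0],[-1,0,0,-0.1,0,0,0]]]'
```

```text
time_s: 14.18
position: [0.5132, 0.0388, 0.0713]
tool_rot: [[0.2, 0.0, -0.98], [0.98, -0.0, 0.2], [0.0, -1.0, -0.0]]
ft_force: [-1.0, -0.4, 0.6]
grip_width: -0.0002
time_s: 14.42
position: [0.5132, 0.0387, 0.0702]
tool_rot: [[0.2, -0.0, -0.98], [0.98, 0.0, 0.2], [0.0, -1.0, 0.0]]
ft_force: [-0.0, -0.3, -0.3]
grip_width: -0.0
time_s: 14.68
position: [0.5132, 0.0386, 0.0691]
tool_rot: [[0.201, -0.0, -0.98], [0.98, 0.0, 0.201], [-0.0, -1.0, 0.0]]
ft_force: [-0.1, 0.2, -1.1]
grip_width: 0.0003
```

```bash
python3 -m inch '[[[-1,0,0,-0.1,0,0,0],[-1,0,0,-0.1,0,0,0]]]';python3 -m inch '[[[-1,0,0,-0.1,0,0,0],[-1,0,0,-0.1,0,0,0]]]'
```

```text
time_s: 14.92
position: [0.5132, 0.0387, 0.0682]
tool_rot: [[0.201, -0.0, -0.98], [0.98, 0.0, 0.201], [-0.0, -1.0, 0.0]]
ft_force: [-0.1, -0.0, -0.4]
grip_width: 0.0002
time_s: 15.18
position: [0.5132, 0.0387, 0.0671]
tool_rot: [[0.2, -0.0, -0.98], [0.98, 0.0, 0.2], [-0.0, -1.0, 0.0]]
ft_force: [1.1, -0.1, 0.2]
grip_width: 0.0
```

```bash
python3 -m inch '[[[-1,0,0,-0.1,0,0,0],[-1,0,0,-0.1,0,0,0]]]';python3 -m inch '[[[-1,0,0,-0.07,0,0,0],[-1,0,0,-0.07,0,0,0]]]'
```

```text
time_s: 15.42
position: [0.5133, 0.0386, 0.0663]
tool_rot: [[0.2, 0.0, -0.98], [0.98, -0.0, 0.2], [-0.0, -1.0, -0.0]]
ft_force: [-0.2, 0.0, 0.9]
grip_width: -0.0
time_s: 15.68
position: [0.5134, 0.0386, 0.0657]
tool_rot: [[0.201, 0.0, -0.98], [0.98, -0.0, 0.201], [0.0, -1.0, -0.0]]
ft_force: [-1.0, 0.1, 3.2]
grip_width: 0.0
```

```bash
python3 -m inch '[[[-1,0,0,-0.09,0,0,0],[-1,0,0,-0.09,0,0,0]]]';python3 -m inch '[[[-1,-0.3,0.06,0,0,0,0],[-1,-0.6,0.12,0,0,0,0],[-1,-0.9,0.18,0,0,0,0],[-1,-1.2,0.24,0,0,0,0],[-1,-1.5,0.31,0,0,0,0],[-1,-1.54,0.31,0,0,0,0],[-1,-1.54,0.31,0,0,0,0]]]';python3 -m inch '[[[-1,0,0,0.8,0,0,0],[-1,0.8,-0.16,0.8,0,0,0],[-1,1.54,-0.31,0.8,0,0,0],[-1,1.54,-0.31,0.2,0,0,0],[-1,1.54,-0.31,0.06,0,0,0],[-1,1.54,-0.31,0,0,0,0],[-1,1.54,-0.31,0,0,0,0]]]'
```

```text
time_s: 15.92
position: [0.5135, 0.0386, 0.065]
tool_rot: [[0.2, 0.001, -0.98], [0.98, -0.0, 0.2], [0.0, -1.0, -0.001]]
ft_force: [-0.7, -1.4, 6.5]
grip_width: -0.0001
time_s: 16.8
position: [0.4984, 0.0417, 0.0651]
tool_rot: [[0.201, 0.002, -0.98], [0.98, -0.0, 0.201], [0.0, -1.0, -0.002]]
ft_force: [0.3, -0.5, 5.6]
grip_width: -0.0001
time_s: 17.68
position: [0.5138, 0.0385, 0.0651]
tool_rot: [[0.2, 0.002, -0.98], [0.98, -0.0, 0.2], [-0.0, -1.0, -0.002]]
ft_force: [1.1, -1.0, 6.6]
grip_width: 0.0
```

Second drag, then set down, third drag, then out to look.

```bash
python3 -m inch '[[[-1,-0.3,0.06,0,0,0,0],[-1,-0.6,0.12,0,0,0,0],[-1,-0.9,0.18,0,0,0,0],[-1,-1.2,0.24,0,0,0,0],[-1,-1.5,0.31,0,0,0,0],[-1,-1.54,0.31,0,0,0,0],[-1,-1.54,0.31,0,0,0,0]]]';python3 -m inch '[[[-1,0,0,0.8,0,0,0],[-1,0.8,-0.16,0.8,0,0,0],[-1,1.54,-0.31,0.8,0,0,0],[-1,1.54,-0.31,0.2,0,0,0],[-1,1.54,-0.31,0.06,0,0,0],[-1,1.54,-0.31,0,0,0,0],[-1,1.54,-0.31,0,0,0,0]]]';python3 -m inch '[[[-1,-0.3,0.06,0,0,0,0],[-1,-0.6,0.12,0,0,0,0],[-1,-0.9,0.18,0,0,0,0],[-1,-1.2,0.24,0,0,0,0],[-1,-1.5,0.31,0,0,0,0],[-1,-1.54,0.31,0,0,0,0],[-1,-1.54,0.31,0,0,0,0]]]';python3 -m inch '[[[-1,0,0,0.8,0,0,0],[-1,0,0,2.5,0,0,0],[-1,0,5,4.5,0,0,0],[-1,0,10,4.5,0,0,0],[-1,0,15,4.5,0,0,0],[-1,0,20,4.5,0,0,0],[-1,0,22,4.5,0,0,0],[-1,0,22,4.5,0,0,0]]]';python3 -c "from h import *;look('pics/l4.png')"
```

```text
time_s: 18.55
position: [0.4983, 0.0417, 0.0651]
tool_rot: [[0.201, 0.002, -0.98], [0.98, -0.0, 0.201], [0.0, -1.0, -0.002]]
ft_force: [0.8, -0.9, 6.6]
grip_width: 0.0002
time_s: 19.42
position: [0.5137, 0.0385, 0.065]
tool_rot: [[0.201, 0.002, -0.98], [0.98, -0.0, 0.201], [-0.0, -1.0, -0.002]]
ft_force: [1.2, -1.1, 6.9]
grip_width: -0.0001
time_s: 20.3
position: [0.4982, 0.0417, 0.0651]
tool_rot: [[0.201, 0.002, -0.98], [0.98, -0.0, 0.201], [0.0, -1.0, -0.002]]
ft_force: [-0.2, -0.6, 7.2]
grip_width: -0.0
time_s: 21.3
position: [0.4974, 0.2622, 0.1094]
tool_rot: [[0.199, -0.001, -0.98], [0.98, -0.0, 0.199], [-0.001, -1.0, 0.001]]
ft_force: [0.6, -0.0, -0.0]
grip_width: -0.0001
```

View pics/l4.png

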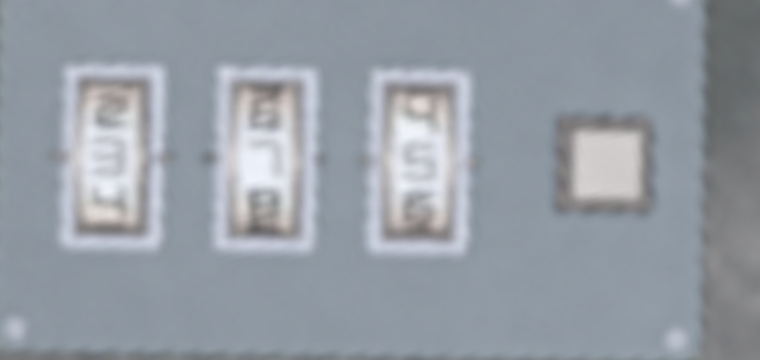

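```bash
python3 -m inch '[[[-1,0,-5,0,0,0,0],[-1,0.5,-10,0,0,0,0],[-1,1.54,-15,0,0,0,0],[-1,1.54,-20,0,0,0,0],[-1,1.54,-22.31,-1,0,0,0],[-1,1.54,-22.31,-3.5,0,0,0],[-1,1.54,-22.31,-4.3,0,0,0],[-1,1.54,-22.31,-4.44,0,0,0],[-1,1.54,-22.31,-4.5,0,0,0],[-1,1.54,-22.31,-4.5,0,0,0]]]'
```

```text
time_s: 22.6
position: [0.5136, 0.0386, 0.0654]
tool_rot: [[0.2, 0.001, -0.98], [0.98, -0.001, 0.2], [-0.0, -1.0, -0.001]]
ft_force: [-2.2, -3.4, 5.6]
grip_width: -0.0002
```

```bash
python3 -m inch '[[[-1,0,0,-0.02,0,0,0],[-1,-0.3,0.06,-0.02,0,0,0],[-1,-0.6,0.12,-0.02,0,0,0],[-1,-0.9,0.18,-0.02,0,0,0],[-1,-1.2,0.24,-0.02,0,0,0],[-1,-1.5,0.31,-0.02,0,0,0],[-1,-1.54,0.31,-0.02,0,0,0],[-1,-1.54,0.31,-0.02,0,0,0]]]';python3 -m inch '[[[-1,0,0,0.8,0,0,0],[-1,0,0,2.5,0,0,0],[-1,0,5,4.5,0,0,0],[-1,0,10,4.5,0,0,0],[-1,0,15,4.5,0,0,0],[-1,0,20,4.5,0,0,0],[-1,0,22,4.5,0,0,0],[-1,0,22,4.5,0,0,0]]]';python3 -c "from h import *;look('pics/l5.png')"
```

```text
time_s: 23.6
position: [0.4985, 0.0416, 0.0652]
tool_rot: [[0.2, 0.002, -0.98], [0.98, -0.001, 0.2], [-0.0, -1.0, -0.002]]
ft_force: [-1.7, -3.1, 6.6]
grip_width: -0.0
time_s: 24.6
position: [0.4975, 0.2626, 0.1094]
tool_rot: [[0.199, -0.0, -0.98], [0.98, 0.0, 0.199], [0.0, -1.0, 0.0]]
ft_force: [0.7, -0.3, 0.3]
grip_width: -0.0003
```

View pics/l5.png

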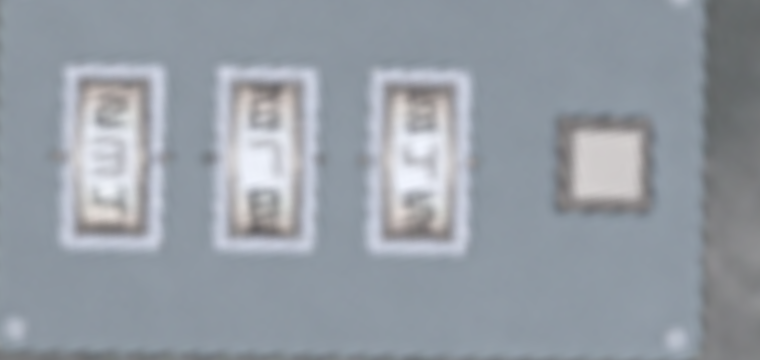

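3 7 4 shows, all three centred on the index ribs. On to the key.

```bash
python3 -m inch '[[[-1,0,-5,0,0,0,0],[-1,0,-10,0,0,0,0],[-1,0,-15,0,0,0,0],[-1,-0.4,-20,0,0,0,0],[-1,-0.4,-25,0,0,0,0],[-1,-0.4,-27.8,0,0,0,0],[-1,-0.4,-27.8,-2,0,0,0],[-1,-0.4,-27.8,-3.4,0,0,0],[-1,-0.4,-27.8,-3.4,0,0,0],[-1,-0.4,-27.8,-3.4,0,0,0]]]'
```

```text
time_s: 25.9
position: [0.494, -0.0162, 0.0758]
tool_rot: [[0.2, 0.001, -0.98], [0.98, -0.0, 0.2], [-0.0, -1.0, -0.001]]
ft_force: [-0.2, -0.8, 1.0]
grip_width: 0.0
```

```bash
python3 -m inch '[[[-1,0,-0.05,-0.5,0,0,0],[-1,0,-0.05,-0.9,0,0,0],[-1,0,-0.05,-1.1,0,0,0],[-1,0,-0.05,-1.25,0,0,0],[-1,0,-0.05,-1.25,0,0,0]]]';python3 -m inch '[[[-1,0,0,-0.1,0,0,0],[-1,0,0,-0.15,0,0,0],[-1,0,0,-0.15,0,0,0]]]'
```

```text
time_s: 26.52
position: [0.4938, -0.0166, 0.063]
tool_rot: [[0.2, 0.0, -0.98], [0.98, 0.0, 0.2], [0.0, -1.0, -0.0]]
ft_force: [-1.0, 2.0, 4.3]
grip_width: -0.0001
time_s: 26.9
position: [0.4939, -0.0167, 0.0615]
tool_rot: [[0.2, 0.0, -0.98], [0.98, 0.0, 0.2], [0.0, -1.0, -0.0]]
ft_force: [-1.7, 1.9, 5.7]
grip_width: 0.0003
```

```bash
python3 -m inch '[[[-1,0,0,-0.05,0,0,0],[-1,0,0,-0.1,0,0,0],[-1,0,0,-0.1,0,0,0]]]';python3 -m inch '[[[-1,0,0,-0.05,0,0,0],[-1,0,0,-0.05,0,0,0],[-1,0,0,-0.05,0,0,0]]]'
```

```text
time_s: 27.28
position: [0.4939, -0.0167, 0.061]
tool_rot: [[0.2, 0.001, -0.98], [0.98, -0.0, 0.2], [0.0, -1.0, -0.001]]
ft_force: [-2.9, 3.1, 11.4]
grip_width: -0.0001
time_s: 27.65
position: [0.4939, -0.0167, 0.0609]
tool_rot: [[0.2, 0.001, -0.98], [0.98, -0.0, 0.2], [-0.0, -1.0, -0.001]]
ft_force: [-4.0, 1.4, 16.2]
grip_width: -0.0
```

Bottomed (force climbs without motion at 5 mm). Release and retreat.

```bash
python3 -m inch '[[[-1,0,0,0.5,0,0,0],[-1,0,0,1.5,0,0,0],[-1,0,0,5,0,0,0],[-1,0,5,7,0,0,0],[-1,0,10,7,0,0,0],[-1,0,15,7,0,0,0],[-1,0,20,7,0,0,0],[-1,0,25,7,0,0,0],[-1,0,28,7,0,0,0],[-1,0,28,7,0,0,0],[-1,0,28,7,0,0,0]]]';python3 - <<'E'
from h import *
look('pics/l6.png')
s=env.get_image('scene');crop(s,170,150,290,270,5,'pics/s6.png')
E
```

```text
time_s: 29.02
position: [0.4938, 0.2625, 0.1299]
tool_rot: [[0.201, -0.0, -0.98], [0.98, -0.001, 0.201], [-0.001, -1.0, 0.0]]
ft_force: [0.0, -1.0, 1.1]
grip_width: 0.0
```

View pics/l6.png

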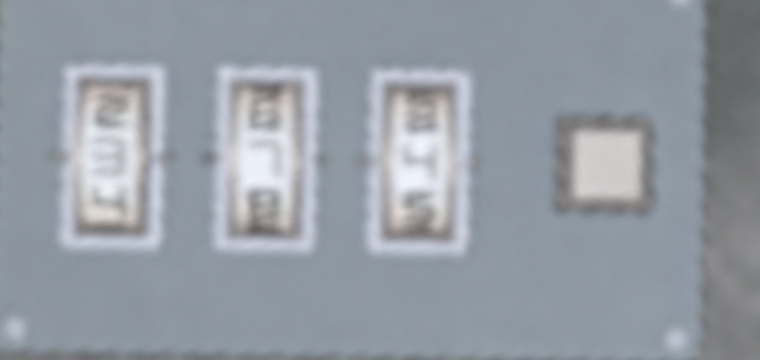

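View pics/s6.png

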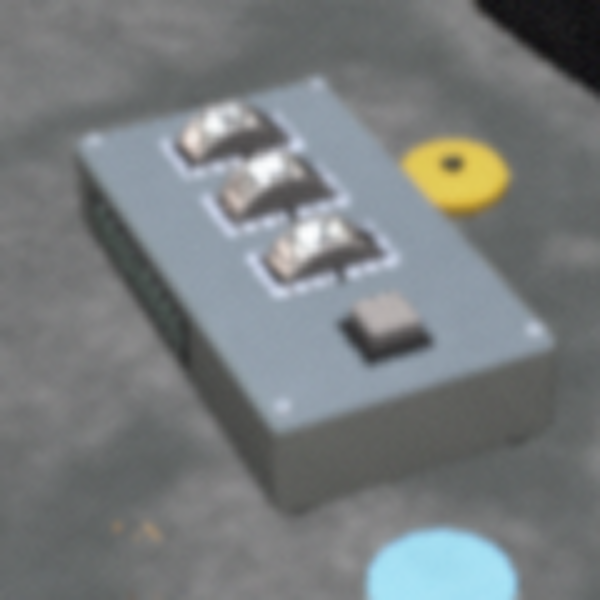

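The wheels show 3, 7, 4 on the ribs (rows ~157). The key is up, and the tape measure and pin case look undisturbed.

```bash
python3 -c "
from rig import env
print(env.close_job())"
```

```text
the job is handed in; nothing more can be done
None
```

The counter is set to 374 and loaded, and I handed the job in at about 29 s of the 72 s allowed.

- **Wheels:** They started at about 5½ (resting between clicks), 6 and 8. I dragged them to 3, 7 and 4. In the last top view all three numerals sit level with the index ribs.
- **Pressure:** The highest downward force I read on a wheel was about 8.5 N, against the 17 N strain limit. Forces were read only at the end of each move, so a brief higher peak would not show.
- **Load key:** I pressed it only after the picture showed 374. It reached its stop about 5 mm down, where the force rose to 16 N with no more travel. The scene view afterwards shows it back up.
- **Surroundings:** By eye, the tape measure and pin case are where they started, and the arm ended clear of everything.

No check failed or disagreed.

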